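# Pack the finishing caddy with a tin that must be stood up first

## Task

Pack the plywood caddy on the bench: the cork block already in it, the tall jar and the flat metal tin must all end up standing upright side by side in one row, each right down on the caddy's floor; they only just fit, so slide what is in the caddy along to make room. The tin lies on its narrow side: stand it on its foot on the bench, cap up, and let go of it there, then take it again the other way, from above across its width, to pack it. Do not tip the jar over, and leave the other things on the bench where they are.

Things in the scene. Friction and masses are not known exactly. Their poses are not given: they have to be found in the camera images.
- caddy_in (a point): Centre of the inner floor of the caddy, an open plywood box fixed to the bench. Inside it is 60 mm along its x and 147 mm along its y (the row direction); walls 8 mm thick, rim 44 mm above this inner floor; inner floor 8 mm above the bench. z up.
- cork: Cork block, loose, standing in the caddy somewhere along the row from the start: 56 mm along its x, 50 mm along its y, 100 mm tall. Origin at the centre of its underside, z up, axes about parallel to the caddy's.
- jar: Tall round glass jar with a paper label and a white cap, 54 mm diameter, 105 mm tall, standing on the bench outside the caddy. Origin at the centre of its underside, z up along its axis. Grip it around its middle, 60 to 70 mm up.
- tin: Flat rectangular aluminium tin with a paper band; low black cap (28 mm diameter, 8 mm high) on its +x end. Body 108 mm along x, 40 mm along y, 56 mm along z. At the start it lies on its narrow (40 mm) side, x level, z up; it is upright when x points up. Origin at the centre of the side it lies on at first: body spans x -54 to 54, y -20 to 20, z 0 to 56 mm.
- tin_foot (a point): Centre of the tin's foot, the 40 x 56 mm end face away from the cap; axes as the tin's (x points from the foot to the cap).
- squat_jar: Bystander: squat round jar like the tall one but 66 mm diameter and 62 mm tall. Origin at the centre of its underside. It may stand in either of the two jar places.
- brush: Bystander: a brush with wooden handle lying on the bench between the robot and the caddy, under 25 mm high; origin on its underside.
- mug: Bystander: white mug, 76 mm diameter, 90 mm tall, beyond the caddy. Origin at the centre of its underside.
- bottle: Bystander: clear bottle, 72 mm diameter, 190 mm tall, at the far edge. Origin at the centre of its underside.
- hammer: Bystander: hammer lying at the far left. Origin on its underside.
- bowl: Bystander: white bowl, 120 mm diameter, 50 mm tall, at the near left. Origin at the centre of its underside.
Mind the look-alikes: they are no part of the job. Several things have the shape of the cork; the one meant has the colours described above.

How it is judged:
On the way:
1. the tin stands on its foot on the bench, cap up, outside the caddy and let go of (not touched by the fingers) (angle between tin's own x axis and vertical below 0.1 rad and height (world z) of tin_foot between -0.005 and 0.005 m and contact force between tin and the fingers below 0.05 N and linear speed of tin below 0.03 m/s), for 0.2 s.
At the end, for the whole second after the job is handed in: Cork block, jar and tin (cap up) all stand in the caddy: the underside of each within 6 mm of the caddy's inner floor and inside its walls, upright to 5 degrees (0.09 rad), released and at rest (z of cork in the frame of caddy_in between -0.006 and 0.006 m and x of cork in the frame of caddy_in between -0.006 and 0.006 m and y of cork in the frame of caddy_in between -0.052 and 0.052 m and angle between each of cork, jar's own z axis and vertical below 0.09 rad and linear speed of each of cork, jar, tin below 0.02 m/s and angular speed of each of cork, jar, tin below 0.15 rad/s and z of jar in the frame of caddy_in between -0.006 and 0.006 m and x of jar in the frame of caddy_in between -0.007 and 0.007 m and y of jar in the frame of caddy_in between -0.05 and 0.05 m and z of tin_foot in the frame of caddy_in between -0.006 and 0.006 m and x of tin_foot in the frame of caddy_in between -0.006 and 0.006 m and y of tin_foot in the frame of caddy_in between -0.057 and 0.057 m and angle between tin's own x axis and vertical below 0.09 rad); the robot touches nothing.
It fails at once if the jar is tipped by more than 35 degrees (angle between jar's own z axis and vertical above 0.61 rad).
It fails at once if a bystander (squat jar, brush, mug, bottle, hammer or bowl) is moved by more than 40 mm (distance of any of squat_jar, brush, mug, bottle, hammer, bowl from where it was at the start of the episode above 0.04 m).
It also fails if it takes over 72 s, if anything falls off the work surface, if the arm or the gripper's body presses on something with over 40 N, if the wrist force passes 120 N, or if a joint passes its speed limit or range.

## Robot

A 6-joint arm with a two-finger parallel gripper is mounted at the origin on the work surface. World frame = base frame: x ahead of the robot, y to its left, z up, the work surface at z = 0. Lengths are in m, angles in rad, forces in N, time in s.
With the tool pointing down it reaches from about 0.2 to 0.875 m from the base axis. Payload 3.4 kg.
Tool frame: the origin (TCP) lies between the finger pads; the fingertips stand 25 mm ahead of it and the grasp point (between the pads) lies 6 mm ahead of it (r.nose_length is the z of the fingertips in the tool frame, in m); z points along the fingers, y is the line along which they close (so a half turn about z gives the same grasp; the last joint's range is limited). The gripper opens to 94 mm and grips with 3 to 60 N. Pads are 16 mm wide; open, the fingers measure 119 mm over their backs; the gripper's body (75 mm by 177 mm) begins 78 mm behind the grasp point.
Start: joints at [1.159, 0.276, 1.505, -0, 1.361, -0.121], TCP at [0.165, 0.551, 0.201] pointing down, gripper open.
Joint ranges: [-2.89, 2.89], [-0.75, 2.08], [0.22, 2.7], [-1.18, 4.32], [0.11, 2.71], [-2.7, 2.7]. Speed limits (rad/s): [2.57, 2.57, 3.14, 3.14, 3.14, 3.14].

## Interface

Orientations are given as a unit quaternion [w, x, y, z].
In Python, from plant import r, gripper_to, inverse_kinematics, vision, models, telemetry gives the robot as it stands. Calls block until the motion is done:
- r.move_to(position, orientation): joint-space move of the TCP to a pose.
- r.move_l(position, rot=None, vel=0.15, guard=None): straight line of the TCP; rot=None keeps the orientation; vel is the mean speed in m/s. With guard (N) it stops when the force on the tool has changed by that much, and returns True; else False.
- r.movej(angles): joint-space move.
- gripper_to(opening, f_grip=None): finger opening in m; f_grip is the grip in N (None keeps the last); returns when the fingers have stopped.
- r.hold(seconds).
- inverse_kinematics(position, orientation): joint angles nearest the present ones, or None.
- vision.snapshot(name): name is "side" or "top" or "wrist"; returns the picture (384x512x3 uint8, red, green, blue); there is no depth.
- vision.get_calibration(name): a dict with "fx", "fy", "cx", "cy" (pixels), "position" and "orientation" of the camera in the world. Camera axes: x right, y down, z forward; pixel columns grow to the right and rows downward; lengths in m; the calibration is good to about 2 mm. A picture is of the moment at which its call begins: read the wrist's pose just before it. get_calibration takes no time and is no camera call; for the wrist camera it gives the pose at the moment of the call.
A pose or a line that the arm cannot do raises r.PlanningError and nothing moves.
- r.sign_off(): hands the job in; it is judged then, once.
Trained networks look in the newest picture that a camera, given by its name, has taken for a name from the list of things; names that differ only in an ending like _2 or _b are one class to them, and where a whole thing is asked for, a point or a joint stands for the part that bears it (a point fixed in the world has none). Each returns a list of dicts, best first, with "score" (0 to 1); they miss things now and then, are a little off and sometimes report something else, mostly with a low value. They report only what shows in the picture. A call takes as long as a camera call. They do not tell look-alikes from the thing itself.
- models.boxes_of(thing, camera): "at" ([x, y, z] in m, in world coordinates, good to about 4 mm: the middle of the surface that is visible of it).
- models.regions_of(thing, camera): "pixels" (384x512 bool, what is visible of it).
- models.mark_of(thing, camera): "at" ([x, y, z] in m, in world coordinates, good to about 4 mm: a listed point, or the origin of a listed thing).
Readings, each from a call of its own:
- telemetry.current_t(): time.
- telemetry.current_joints(): joint angles.
- telemetry.current_dq(): joint speeds.
- telemetry.current_joint_efforts(): joint torques, N m.
- telemetry.current_ee_pos(): TCP position.
- telemetry.current_tool_rot(): TCP orientation.
- telemetry.current_wrist_force(): force on the tool from outside, world axes, zero at the start.
- telemetry.current_torque(): the same for the moment, N m.
- telemetry.current_opening(): finger opening in m.
- telemetry.current_finger_force(): force on a finger pad.
Only numpy, scipy, OpenCV 4.12 (cv2) and the standard library are available. Lean on these libraries where they do the work, as an engineer would, in place of code of your own. Each camera call takes 0.05 s, during which the arm holds its last target. There are 200 camera calls.

## Working session

There is one attempt and no reset: what is moved stays moved. The work goes in short steps, each a Python script; the robot and the scene stay as the last script left them, time stands still between calls to the robot, and variables do not carry over. Pictures are saved under pics/ and viewed, at most 10 in all, crops included, and the job is handed in when it is done.

```bash
ls; mkdir -p pics
python3 - <<'E'
from plant import r, vision, models, telemetry
import cv2,numpy as np
a=vision.snapshot("top"); b=vision.snapshot("side")
cv2.imwrite("pics/a.png",cv2.cvtColor(cv2.resize(a,(800,600)),cv2.COLOR_RGB2BGR))
cv2.imwrite("pics/b.png",cv2.cvtColor(cv2.resize(b,(800,600)),cv2.COLOR_RGB2BGR))
for c in("top","side"):
  k=vision.get_calibration(c);print(c,k)
  for t in["caddy_in","cork","jar","tin","tin_foot","squat_jar","brush","mug","bottle"]:
    for d in models.mark_of(t,c)[:4]:print(t,np.round(d["at"],3),round(d["score"],2))
print(telemetry.current_t(),telemetry.current_tool_rot())
E
```

```text
pics
top {'fx': 390.6541739241518, 'fy': 390.6541739241518, 'cx': 256.2170482058298, 'cy': 192.47805247360634, 'position': array([0.35297503, 0.08222078, 1.01432234]), 'orientation': array([ 0.07019434, -0.68117923,  0.72465492, -0.07708994])}
caddy_in [ 0.575 -0.016  0.01 ] 0.86
cork [ 0.336 -0.172  0.002] 0.89
cork [ 0.574 -0.009  0.006] 0.76
cork [ 0.732  0.001 -0.   ] 0.59
jar [ 0.597 -0.251 -0.   ] 0.96
tin [ 0.576  0.24  -0.002] 0.84
tin_foot [0.585 0.184 0.03 ] 0.75
brush [ 0.383 -0.    -0.005] 0.88
mug [ 0.753  0.133 -0.001] 0.58
bottle [ 0.779 -0.12  -0.   ] 0.91
side {'fx': 401.47808405464934, 'fy': 401.47808405464934, 'cx': 264.0692164565328, 'cy': 189.5801180930343, 'position': array([0.39637424, 0.79249636, 0.754675  ]), 'orientation': array([ 0.03737966, -0.09104574,  0.91291307, -0.39611005])}
caddy_in [ 0.572 -0.017  0.007] 0.78
caddy_in [ 0.578  0.237 -0.001] 0.31
caddy_in [ 0.78  -0.118  0.001] 0.18
cork [ 0.334 -0.169  0.002] 0.9
cork [ 0.576 -0.012  0.009] 0.69
cork [0.734 0.001 0.002] 0.65
jar [ 0.601 -0.25  -0.003] 0.83
tin [ 0.576  0.236 -0.002] 0.77
tin_foot [0.589 0.187 0.028] 0.68
squat_jar [ 0.419 -0.277 -0.003] 0.78
brush [ 0.383  0.007 -0.001] 0.58
brush [0.31  0.434 0.002] 0.31
mug [ 0.746  0.138 -0.001] 0.93
bottle [ 0.78  -0.119  0.   ] 0.56
1.0 [2.22853553e-05 1.44853102e-01 9.89453170e-01 5.30494711e-05]
```

View pics/a.png

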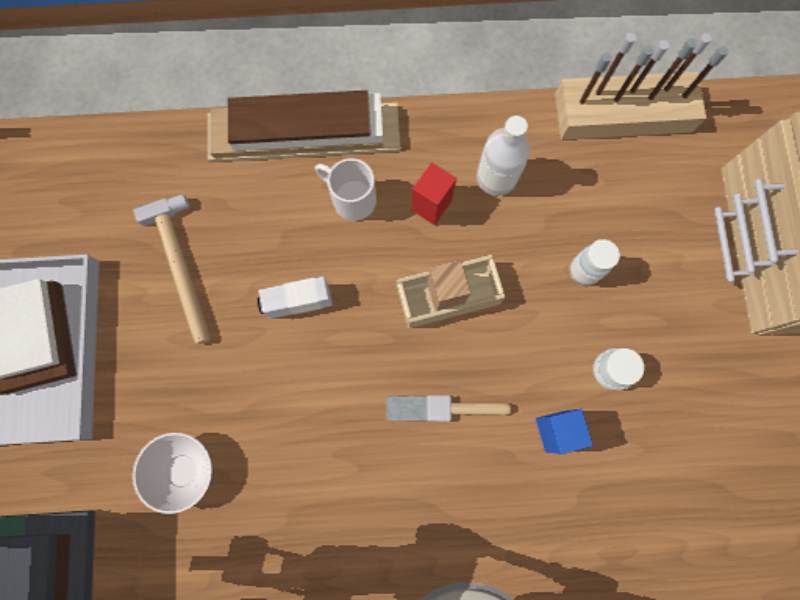

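View pics/b.png

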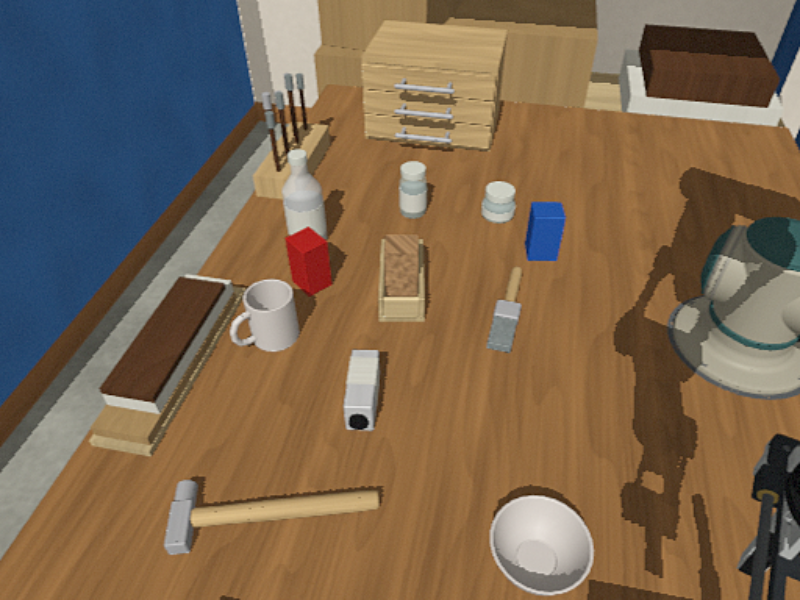

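Candidates for the cork: red block (433,193), blue block (565,430) and the brown grained block inside the caddy (448,283), which is the one meant. Jars: the tall one is at (595,262) and the squat one at (618,368). The tin lies at (295,297) with its black cap at the left. Next, a closer look with the wrist camera.

```bash
cat > h.py <<'E'
from plant import r, gripper_to, inverse_kinematics, vision, models, telemetry
import cv2, numpy as np
from scipy.spatial.transform import Rotation as R
def q(M): x,y,z,w=R.from_matrix(M).as_quat(); return np.array([w,x,y,z])
def rot(z,y):
    z=np.array(z,float);y=np.array(y,float);z/=np.linalg.norm(z);y/=np.linalg.norm(y)
    return q(np.column_stack([np.cross(y,z),y,z]))
def down(a): return rot([0,0,-1],[np.cos(a),np.sin(a),0])
def ray(k,u,v,z):
    w,x,y,zz=k["orientation"]; d=R.from_quat([x,y,zz,w]).apply([(u-k["cx"])/k["fx"],(v-k["cy"])/k["fy"],1])
    p=np.array(k["position"]); return p+d*(z-p[2])/d[2]
def best(a):  # down orientation (of the two half turns) with the smaller joint move to p
    return a
def goto(p,a):
    c=[]
    for s in (0,np.pi):
        j=inverse_kinematics(p,down(a+s))
        if j is not None: c.append((abs(np.array(j)-telemetry.current_joints()).max(),s,j))
    c.sort(key=lambda t:t[0]); r.movej(c[0][2]); return down(a+c[0][1])
def save(im,n,s=1.56): cv2.imwrite("pics/"+n,cv2.cvtColor(cv2.resize(im,None,fx=s,fy=s,interpolation=cv2.INTER_CUBIC),cv2.COLOR_RGB2BGR))
E
python3 - <<'E'
from h import *
ims=[]
for n,p in(("tin",[.56,.19,.33]),("cad",[.53,-.02,.36])):
  goto(p,np.radians(12))
  k=vision.get_calibration("wrist"); im=vision.snapshot("wrist"); ims.append(im)
  np.save(n+"_k.npy",k,allow_pickle=True); cv2.imwrite(n+"_raw.png",im[:,:,::-1])
  print(n,telemetry.current_t(),k["position"],k["fx"],ray(k,k["cx"],k["cy"],0))
  for t in ["tin","tin_foot"] if n=="tin" else ["caddy_in","cork"]:
    for d in models.mark_of(t,"wrist")[:3]:print(t,np.round(d["at"],4),round(d["score"],2))
save(np.vstack(ims),"w.png",.78)
save(ims[1],"cad.png")
E
```

```text
tin 3.0333 [0.54117331 0.27206112 0.51245273] 264.37886124932993 [0.5732753  0.12226793 0.        ]
tin [5.783e-01 2.326e-01 5.000e-04] 0.7
tin_foot [0.5904 0.1832 0.0304] 0.62
cad 4.05 [0.51181641 0.0618928  0.54260563] 264.37886124932993 [ 0.54609639 -0.09632073  0.        ]
caddy_in [ 0.5738 -0.0167  0.0081] 0.7
cork [ 0.5699 -0.0097  0.0049] 0.78
cork [ 0.7313  0.0022 -0.0027] 0.73
```

View pics/w.png

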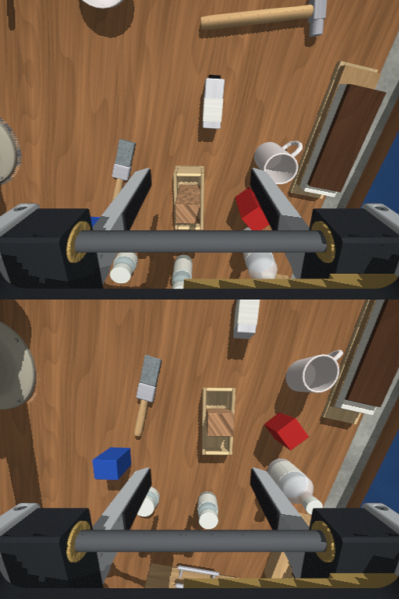

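View pics/cad.png

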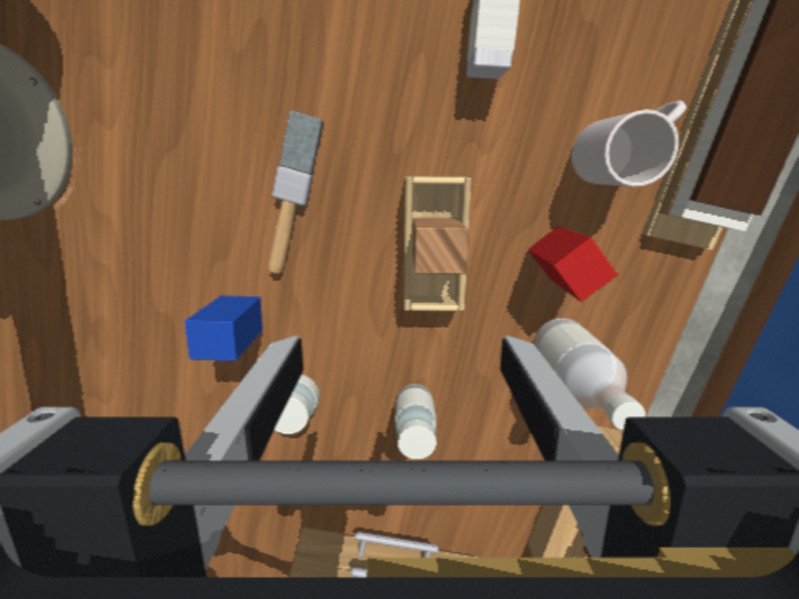

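The wrist picture shows the caddy rim with outer corners at about (405,178), (471,178), (404,311) and (464,311). The cork top is at (440,247), and the tin at (495,40) with clear bench around it. I'll refine the poses by fitting projected shapes to the masks.

```bash
cat >> h.py <<'E'
from scipy.optimize import minimize
def proj(k,P):
    w,x,y,z=k["orientation"]; c=R.from_quat([x,y,z,w]).inv().apply(P-np.array(k["position"]))
    return np.column_stack([k["cx"]+k["fx"]*c[:,0]/c[:,2],k["cy"]+k["fy"]*c[:,1]/c[:,2]])
def box(a,b): return np.array([[x,y,z] for x in(a[0],b[0]) for y in(a[1],b[1]) for z in(a[2],b[2])])
def cyl(rad,h): t=np.linspace(0,2*np.pi,24,endpoint=False); return np.vstack([np.column_stack([rad*np.cos(t),rad*np.sin(t),0*t+z]) for z in(0,h)])
def fit(P,views,x0,z0=0.,yaw=True):  # views: (k, mask); maximise IoU of the projected hull, blurred
    def cost(x):
        M=P.copy(); c,s=np.cos(x[2]/50 if yaw else 0),np.sin(x[2]/50 if yaw else 0)
        W=np.column_stack([M[:,0]*c-M[:,1]*s+x[0]/1000,M[:,0]*s+M[:,1]*c+x[1]/1000,M[:,2]+z0]); e=0
        for k,m in views:
            h=cv2.convexHull((proj(k,W)*16).astype(np.int32)); im=np.zeros(m.shape,np.uint8); cv2.fillPoly(im,[h],255,cv2.LINE_AA,4)
            a=im/255.; e+=1-np.minimum(a,m).sum()/np.maximum(a,m).sum()
        return e/len(views)
    x0=[x0[0]*1000,x0[1]*1000,x0[2]*50]
    o=minimize(cost,x0,method="Nelder-Mead",options=dict(initial_simplex=[x0]+[np.add(x0,np.eye(3)[i]*5) for i in range(3)],xatol=.05,fatol=1e-5))
    return o.x[0]/1000,o.x[1]/1000,o.x[2]/50,o.fun
def mask(thing,cam,at,h=.05):  # the region that holds the projected guess
    k=vision.get_calibration(cam); u,v=proj(k,np.array([[at[0],at[1],h]]))[0].astype(int)
    for d in models.regions_of(thing,cam):
        if 0<=v<384 and 0<=u<512 and d["pixels"][v,u]: return k,d["pixels"].astype(float)
TIN=np.vstack([box([-.054,-.02,0],[.054,.02,.056]),(cyl(.014,.008)[:,[2,0,1]]+[.054,0,.028])])
CORK=box([-.028,-.025,0],[.028,.025,.1]); JAR=cyl(.027,.105)
E
python3 - <<'E'
from h import *
k=np.load("cad_k.npy",allow_pickle=True).item()
C=[ray(k,u/1.56,v/1.56,.052)[:2] for u,v in((405,178),(471,178),(464,311),(404,311))]
print(np.round(C,4),np.mean(C,0)); print([np.linalg.norm(C[i]-C[i-1]) for i in range(4)])
v=(C[0]+C[1]-C[2]-C[3]);print("row yaw",np.degrees(np.arctan2(v[1],v[0])))
vision.snapshot("top");vision.snapshot("side")
for n,P,at,z,y in(("tin",TIN,(.577,.237,1.78),0,True),("cork",CORK,(.575,-.01,.1),.008,True),("jar",JAR,(.599,-.25,0),0,False)):
  V=[m for c in("top","side") if (m:=mask(n,c,at)) is not None]
  print(n,len(V),np.round(fit(P,V,at,z,y),4),[np.round(fit(P,[a],at,z,y),4) for a in V])
t=cv2.cvtColor(vision.snapshot("top"),cv2.COLOR_RGB2BGR)[155:220,155:335]
cv2.imwrite("pics/crop.png",cv2.resize(t,None,fx=4.4,fy=4.4,interpolation=cv2.INTER_CUBIC))
E
```

```text
[[ 0.5187  0.0538]
 [ 0.5927  0.0696]
 [ 0.6253 -0.0884]
 [ 0.5515 -0.1041]] [ 0.57205053 -0.0172815 ]
[np.float64(0.16126668760599056), np.float64(0.07567427711844649), np.float64(0.16129279831136048), np.float64(0.07550285526289963)]
row yaw 101.70994199453288
tin 2 [0.5792 0.2387 1.7524 0.1046] [array([0.5784, 0.2381, 1.7281, 0.0853]), array([0.579 , 0.2386, 1.7534, 0.0966])]
cork 1 [ 0.5718 -0.0095  0.1801  0.0786] [array([ 0.5718, -0.0095,  0.1801,  0.0786])]
jar 2 [ 0.6009 -0.2532  0.0067  0.1532] [array([ 0.6005, -0.253 ,  0.0676,  0.165 ]), array([ 0.5998, -0.248 ,  0.0103,  0.1468])]
```

View pics/crop.png

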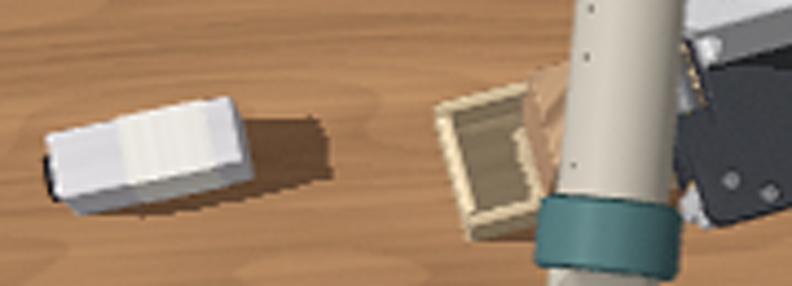

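Corner sizes come out at 161 x 75.6 mm against the nominal 163 x 76. The caddy is at (0.573, -0.017) with the row at 101.7°, and the tin at (0.579, 0.238) with yaw about 1.76. The crop shows the tin clear of its neighbours, cap to the left at (50,178). Next: IK search for standing the tin.

Run:
```python
from h import *
k=vision.get_calibration("top")
c=[ray(k,155+u/4.4,155+v/4.4,.056)[:2] for u,v in((47,135),(232,97))]; print("tin edge",np.round(c,4),np.arctan2(*(c[0]-c[1])[::-1]))
th=1.76
for s in(0,np.pi):print("down",np.round(inverse_kinematics([.573,.25,.2],down(th+np.pi/2+s)),2))
for p in((.45,.28),(.4,.3),(.45,.2),(.55,.27),(.5,.3),(.35,.3),(.6,.25)):
  for ph in np.radians([0,20,40,60,80,101,120,140]):
    z=np.array([np.cos(ph),np.sin(ph),0]); s=[]
    # tin x up ; tool y = tin y either sign: y = +-cross
    for sg in(1,-1):
      o=rot(z,sg*np.array([-z[1],z[0],0])); J=[inverse_kinematics([p[0],p[1],h],o) for h in(.075,.2)]
      if all(j is not None for j in J): s.append((sg,np.round(J[0],2).tolist(),np.round(J[1],2).tolist()))
    if s:print(p,round(np.degrees(ph)),s)
```

```text
tin edge [[0.5869 0.2926]
 [0.6028 0.1863]] 1.7192739198975995Traceback (most recent call last):
  File "<stdin>", line 5, in <module>
    return _wrapfunc(a, 'round', decimals=decimals, out=out)
    return _wrapit(obj, method, *args, **kwds)
    result = getattr(arr, method)(*args, **kwds)
TypeError: unsupported operand type(s) for *: 'NoneType' and 'float'
```

Run:
```python
from h import *
th=1.745
for s in(0,np.pi):print("down",[(j is not None and np.round(j,2)) for j in [inverse_kinematics([.573,.25,.2],down(th+np.pi/2+s))]])
for p in((.45,.28),(.4,.3),(.45,.2),(.55,.27),(.5,.33),(.35,.3),(.6,.25)):
  for ph in np.radians([-20,0,20,40,60,80,100,120,140]):
    z=np.array([np.cos(ph),np.sin(ph),0]); s=[]
    for sg in(1,-1):
      o=rot(z,sg*np.array([-z[1],z[0],0])); J=[inverse_kinematics([p[0],p[1],h],o) for h in(.075,.2)]
      if all(j is not None for j in J): s.append((sg,np.round(J[0],2).tolist(),np.round(J[1],2).tolist()))
    if s:print(p,round(np.degrees(ph)),s)
```

```text
down [False]
down [array([ 0.3 ,  0.35,  1.39, -0.  ,  1.4 ,  0.13])]
(0.45, 0.28) 60 [(1, [-0.51, 1.29, 2.69, 1.58, 1.58, 0.73], [-0.51, 0.8, 2.69, 1.58, 1.58, 1.22]), (-1, [-0.51, 1.29, 2.69, 1.58, 1.58, -2.41], [-0.51, 0.8, 2.69, 1.58, 1.58, -1.92])]
(0.45, 0.28) 80 [(1, [-0.45, 1.0, 2.33, 1.3, 1.52, 1.39], [-0.45, 0.68, 2.33, 1.29, 1.61, 1.69]), (-1, [-0.45, 1.0, 2.33, 1.3, 1.52, -1.75], [-0.45, 0.68, 2.33, 1.29, 1.61, -1.45])]
(0.45, 0.28) 100 [(1, [-0.34, 0.96, 2.02, 1.06, 1.65, 1.72], [-0.34, 0.72, 2.02, 1.09, 1.77, 1.93]), (-1, [-0.34, 0.96, 2.02, 1.06, 1.65, -1.42], [-0.34, 0.72, 2.02, 1.09, 1.77, -1.21])]
(0.45, 0.28) 120 [(1, [-0.2, 0.99, 1.72, 0.89, 1.85, 1.9], [-0.2, 0.8, 1.72, 0.95, 1.97, 2.06]), (-1, [-0.2, 0.99, 1.72, 0.89, 1.85, -1.24], [-0.2, 0.8, 1.72, 0.95, 1.97, -1.08])]
(0.45, 0.28) 140 [(1, [-0.06, 1.05, 1.45, 0.75, 2.07, 1.99], [-0.06, 0.89, 1.45, 0.82, 2.19, 2.13]), (-1, [-0.06, 1.05, 1.45, 0.75, 2.07, -1.15], [-0.06, 0.89, 1.45, 0.82, 2.19, -1.01])]
(0.4, 0.3) 80 [(1, [-0.47, 1.06, 2.46, 1.3, 1.46, 1.2], [-0.47, 0.7, 2.46, 1.28, 1.57, 1.55]), (-1, [-0.47, 1.
[... 5024 characters left out ...]
6, 1.97, 1.37, 1.61, 1.78], [-0.38, 0.73, 1.97, 1.38, 1.66, 2.0]), (-1, [-0.38, 0.96, 1.97, 1.37, 1.61, -1.36], [-0.38, 0.73, 1.97, 1.38, 1.66, -1.14])]
(0.6, 0.25) 100 [(1, [-0.31, 1.01, 1.64, 1.14, 1.79, 2.02], [-0.31, 0.82, 1.64, 1.19, 1.87, 2.19]), (-1, [-0.31, 1.01, 1.64, 1.14, 1.79, -1.12], [-0.31, 0.82, 1.64, 1.19, 1.87, -0.95])]
(0.6, 0.25) 120 [(1, [-0.2, 1.09, 1.31, 0.99, 2.04, 2.17], [-0.2, 0.94, 1.3, 1.07, 2.12, 2.33]), (-1, [-0.2, 1.09, 1.31, 0.99, 2.04, -0.97], [-0.2, 0.94, 1.3, 1.07, 2.12, -0.82])]
(0.6, 0.25) 140 [(1, [-0.08, 1.2, 0.97, 0.9, 2.31, 2.27], [-0.08, 1.06, 0.97, 1.01, 2.39, 2.43]), (-1, [-0.08, 1.2, 0.97, 0.9, 2.31, -0.87], [-0.08, 1.06, 0.97, 1.01, 2.39, -0.71])]
```

Run:
```python
from h import *
th=1.745; c=np.array([.577,.2375]); d=np.array([np.cos(th),np.sin(th)])
g=c+.02*d; ph=np.radians(100); f=np.array([np.cos(ph),np.sin(ph),0])
up=rot(f,[np.sin(ph),-np.cos(ph),0]); P=np.array([.43,.34,0])-.006*f
o=down(th+1.5*np.pi)
print([np.round(inverse_kinematics([.43,.34,z],down(ph+s)),2) if inverse_kinematics([.43,.34,z],down(ph+s)) is not None else None for s in(0,np.pi) for z in(.09,.25)])
gripper_to(.08,40)
r.move_to([*g,.16],o); r.move_l([*g,.04],vel=.12,guard=8)
print(telemetry.current_ee_pos()); print(gripper_to(.03,45),telemetry.current_opening(),telemetry.current_finger_force())
r.move_l([*g,.2],vel=.15); r.move_to(P+[0,0,.16],up)
print(telemetry.current_opening(),telemetry.current_wrist_force(),telemetry.current_t())
save(vision.snapshot("side"),"up.png")
```

```text
[array([ 0.54,  0.32,  1.73, -0.  ,  1.09, -1.2 ]), array([ 0.54,  0.21,  1.47, -0.  ,  1.46, -1.2 ]), array([ 0.54,  0.32,  1.73, -0.  ,  1.09,  1.94]), array([ 0.54,  0.21,  1.47, -0.  ,  1.46,  1.94])]
[0.57425532 0.25738216 0.04083577]
False 0.03929509172071483 44.8909056186676
0.03940009960041361 [ 0.23925641  0.46420322 -3.11581382] 10.7417
```

View pics/up.png

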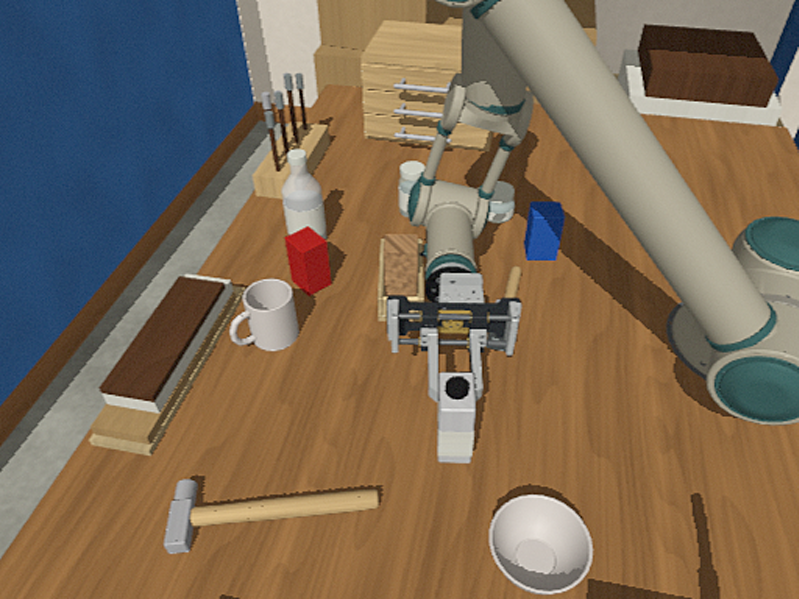

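The tin is held with cap up at (457,385) and foot near (455,450). The wrist housing is close to the caddy at (385,280), so I'll shift the standing spot a little, then lower it.

Run:
```python
from h import *
ph=np.radians(98); f=np.array([np.cos(ph),np.sin(ph),0])
up=rot(f,[np.sin(ph),-np.cos(ph),0]); P=np.array([.415,.355,0])-.006*f
r.move_to(P+[0,0,.15],up)
print(r.move_l(P+[0,0,.085],vel=.12,guard=10), r.move_l(P+[0,0,.066],vel=.02,guard=4))
print(telemetry.current_ee_pos(),telemetry.current_wrist_force())
gripper_to(.058); r.hold(.3)
r.move_l(P+[0,0,telemetry.current_ee_pos()[2]]-.09*f,vel=.12)
r.move_l(P+[0,0,.2]-.13*f,vel=.2)
print(telemetry.current_t()); 
goto([.45,.2,.3],ph-np.pi)
k=vision.get_calibration("wrist")
save(np.hstack([vision.snapshot("side")[120:330,180:400],vision.snapshot("wrist")[0:210]]),"st.png",1.09)
for c in("side","wrist"):
  for n in("tin_foot","tin"):print(c,n,[(np.round(d["at"],4),round(d["score"],2)) for d in models.mark_of(n,c)[:2]])
UP=TIN[:,[2,1,0]]*[-1,1,1]+[.028,0,.054]  # foot-centred, upright: z'=x, x'=-z
V=[m for c in("side","wrist") if (m:=mask("tin",c,(.415,.355),.054)) is not None]
print(len(V),[np.round(fit(UP,v,(.415,.355,ph)),4) for v in([V]+[[a] for a in V])])
```

```text
False True
[0.41582275 0.34887561 0.07328189] [-0.04222356 -2.31942414  2.9303951 ]
14.9167
side tin_foot [(array([ 0.4182,  0.3625, -0.002 ]), 0.63)]
side tin [(array([0.4077, 0.3885, 0.0524]), 0.58), (array([ 0.7474,  0.1391, -0.0019]), 0.44)]
wrist tin_foot [(array([ 0.4174,  0.3604, -0.0011]), 0.93)]
wrist tin [(array([0.4111, 0.3839, 0.0529]), 0.87)]
2 [array([0.4143, 0.3589, 1.6555, 0.0881]), array([0.415 , 0.3617, 1.6611, 0.0996]), array([0.4143, 0.3573, 1.7038, 0.0827])]
```

View pics/st.png

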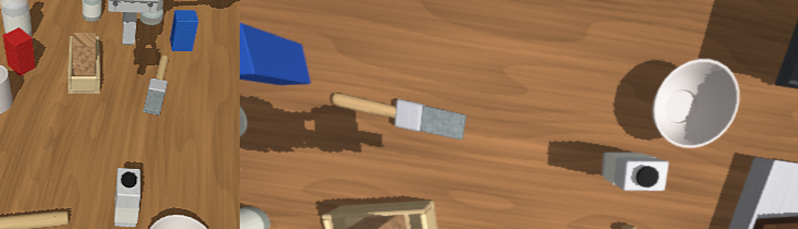

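The tin stands free, cap up, at right. Next I'll slide the cork to the -row end, feeling for the wall.

```bash
cat >> h.py <<'E'
A=np.radians(11.7); U=np.array([-np.sin(A),np.cos(A)]); C=np.array([.573,-.017])
def cad(s,x=0): return C+s*U+x*np.array([np.cos(A),np.sin(A)])
def rowpos(): d=np.array(telemetry.current_ee_pos()[:2])-C; return round(d@U*1000,1),round(d@[np.cos(A),np.sin(A)]*1000,1)
E
python3 - <<'E'
from h import *
s0=(np.array([.572,-.0095])-C)@U; print("cork s",s0)
gripper_to(.085,12)
goto([*cad(s0),.2],A); r.move_l([*cad(s0),.089],vel=.12,guard=8); 
gripper_to(.045); print(telemetry.current_opening(),telemetry.current_finger_force(),rowpos())
print(r.move_l([*cad(-.04),.089],vel=.05,guard=12),rowpos(),telemetry.current_wrist_force())
print(r.move_l([*cad(-.056),.089],vel=.03,guard=8),rowpos(),telemetry.current_wrist_force())
gripper_to(.085); print(telemetry.current_t(),telemetry.current_wrist_force())
r.move_l([*cad(-.045),.2],vel=.15)
goto([*cad(.12),.33],A); k=vision.get_calibration("wrist"); im=vision.snapshot("wrist")
u,v=proj(k,np.array([[*C,.05]]))[0].astype(int); print(u,v,telemetry.current_t()); np.save("k2.npy",k,allow_pickle=True)
u0,v0=max(u-80,0),max(v-75,0);print(u0,v0); save(im[v0:v0+150,u0:u0+160],"c2.png",4)
m=mask("cork","wrist",cad(-.0485),.1); print(m is not None and np.round(fit(CORK,[m],(*cad(-.0485),A),.008),4), cad(-.0485))
E
```

```text
cork s 0.007546958375019757
0.05562170726873301 11.98915109038353 (np.float64(7.5), np.float64(0.1))
False (np.float64(-40.0), np.float64(-0.1)) [ 0.60061841 -0.23586289 -0.2425318 ]
False (np.float64(-56.1), np.float64(-0.1)) [ 0.37546832  0.0538337  -0.86032254]
21.9583 [ 0.73982246  0.77623933 -0.04544716]
258 220 23.75
178 145
False [ 0.58283518 -0.06449231]
```

View pics/c2.png

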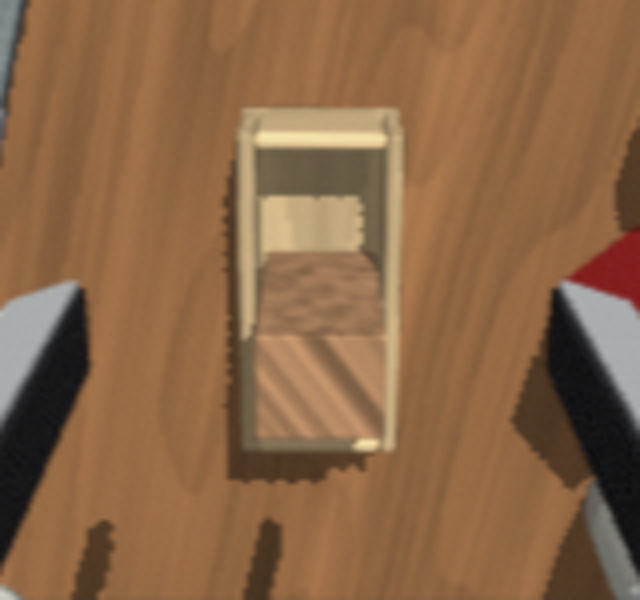

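Run:
```python
from h import *
k=np.load("k2.npy",allow_pickle=True).item()
def f(u,v,z): p=ray(k,178+u/4,145+v/4,z)[:2]-C; return np.round([p@U*1000,p@[np.cos(A),np.sin(A)]*1000],1)
for n,u,v,z in(("cork back L",255,335,.108),("cork back R",388,335,.108),("front L",255,438,.108),("front R",383,438,.108),("+end out L",240,130,.052),("+end out R",402,130,.052),("+end in L",256,147,.052),("+in R",386,147,.052),("-out L",243,450,.052),("-out R",395,450,.052),("cork back foot",320,255,.008)):print(n,f(u,v,z))
print(k["position"])
```

```text
cork back L [  9.7 -27.3]
cork back R [ 9.7 28.2]
front L [-38.9 -28.2]
front R [-38.9  27. ]
+end out L [ 83.5 -36. ]
+end out R [83.5 36.6]
+end in L [ 75.6 -29. ]
+in R [75.6 29.6]
-out L [-79.2 -38. ]
-out R [-79.1  36.9]
cork back foot [ 6.4 -0. ]
[0.53100806 0.1812251  0.51107205]
```

The cork's top spans s = -39 to +10 mm (centre about -15, wall contact needs -48.5), so the 12 N grip slipped off it part-way. I'll push it low with closed fingers instead.

Run:
```python
from h import *
gripper_to(0.0,20); print(telemetry.current_opening())
goto([*cad(.045),.2],A); print(r.move_l([*cad(.045),.048],vel=.15,guard=8))
print(r.move_l([*cad(.0),.048],vel=.06,guard=20),rowpos(),telemetry.current_wrist_force())
print(r.move_l([*cad(-.022),.048],vel=.03,guard=15),rowpos(),telemetry.current_wrist_force(),telemetry.current_t())
r.move_l([*cad(.01),.048],vel=.1); r.move_l([*cad(.04),.2],vel=.2)
goto([*cad(.12),.33],A); k=vision.get_calibration("wrist"); im=vision.snapshot("wrist")
print(telemetry.current_t()); np.save("k2.npy",k,allow_pickle=True)
u,v=proj(k,np.array([[*C,.05]]))[0].astype(int);u0,v0=u-80,v-75;print(u0,v0); save(im[v0:v0+150,u0:u0+160],"c3.png",4)
def px(s,x,z): return np.round((proj(k,np.array([[*cad(s,x),z]]))[0]-[u0,v0])*4)
print([px(s,x,.108) for s in(-.0235,-.0735) for x in(-.028,.028)])
```

```text
0.00029604253989169244
False
False (np.float64(-0.1), np.float64(-0.2)) [-0.39611699 -0.38821188  0.27777799]
True (np.float64(-12.4), np.float64(-0.1)) [0.89033994 0.95596586 0.61516709] 28.375
30.375
178 145
[array([255., 407.]), array([387., 407.]), array([257., 509.]), array([385., 509.])]
```

View pics/c3.png

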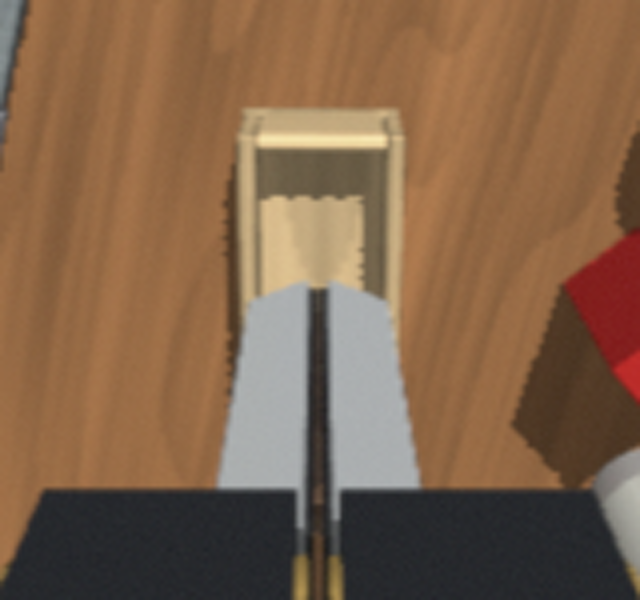

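Hard contact at s = -12.4, so the cork is against the end wall. The gripper hides the view, but the vacated floor shows at (310,240). Time to pack the tin, from above and across its width.

Run:
```python
from h import *
p=[.416,.360]; a=np.radians(97)
gripper_to(.09,40)
goto([*p,.21],a); print(r.move_l([*p,.084],vel=.15,guard=5),telemetry.current_ee_pos())
gripper_to(.045,45); print(telemetry.current_opening(),telemetry.current_finger_force())
r.move_l([*p,.23],vel=.2); goto([*cad(.05),.23],A)
print("air",r.move_l([*cad(.05),.15],vel=.2), telemetry.current_t())
print(r.move_l([*cad(.05),.085],vel=.05,guard=6),telemetry.current_ee_pos(),rowpos(),telemetry.current_wrist_force(),telemetry.current_opening(),telemetry.current_t())
```

```text
False [0.41691034 0.36030167 0.08486367]
0.05577237495109982 44.950663447380066
air False 37.375
True [0.5628769  0.03193533 0.09198294] (np.float64(50.0), np.float64(0.0)) [1.03065752 0.47301899 3.35509744] 0.055575913160006575 38.425
```

The tin is on the floor (TCP z 0.092, as expected). I'll slide it to the + end wall.

Run:
```python
from h import *
z=telemetry.current_ee_pos()[2]+.0008
print(r.move_l([*cad(.062),z],vel=.02,guard=9),rowpos(),telemetry.current_wrist_force())
gripper_to(.075); r.move_l([*telemetry.current_ee_pos()[:2],.2],vel=.2)
print(telemetry.current_t())
g=[.6,-.25]; goto([*cad(-.13,-.06),.33],A+np.pi); k=vision.get_calibration("wrist"); im=vision.snapshot("wrist"); np.save("k3.npy",k,allow_pickle=True)
save(im,"all.png"); cv2.imwrite("all_raw.png",im[:,:,::-1])
for n in("jar","cork","tin_foot"):print(n,[(np.round(d["at"],4),round(d["score"],2)) for d in models.mark_of(n,"wrist")[:2]])
m=mask("jar","wrist",g); print(m is not None and fit(JAR,[m],(*g,0),0,False))
vision.snapshot("side"); vision.snapshot("top")
for c in("side","top"):
  print([np.round(d["at"],4) for d in models.mark_of("jar",c)[:2]])
  m=mask("jar",c,g); print(m is not None and np.round(fit(JAR,[m],(*g,0),0,False),4))
print(telemetry.current_t(),telemetry.current_joints())
```

```text
True (np.float64(52.4), np.float64(-0.1)) [ 0.02313413 -1.31277092  1.9140665 ]
40.025
jar [(array([ 0.5977, -0.2567, -0.002 ]), 0.66)]
cork [(array([ 0.3344, -0.1689, -0.0007]), 0.73), (array([ 0.5807, -0.0622,  0.0039]), 0.71)]
tin_foot [(array([0.5664, 0.0364, 0.0087]), 0.95)]
(np.float64(0.597323816872428), np.float64(-0.24761788408779148), np.float64(0.011736968449931419), np.float64(0.20753610332159322))
[array([ 0.5996, -0.2484, -0.004 ])]
[ 0.5988 -0.2542  0.0848  0.2546]
[array([ 0.5995, -0.2517,  0.0038])]
[ 0.5984 -0.2489  0.0263  0.2899]
41.5 [-4.04941468e-01  2.14401007e-01  1.27836835e+00  4.21751406e-05
  1.64888334e+00 -6.09532069e-01]
```

View pics/all.png

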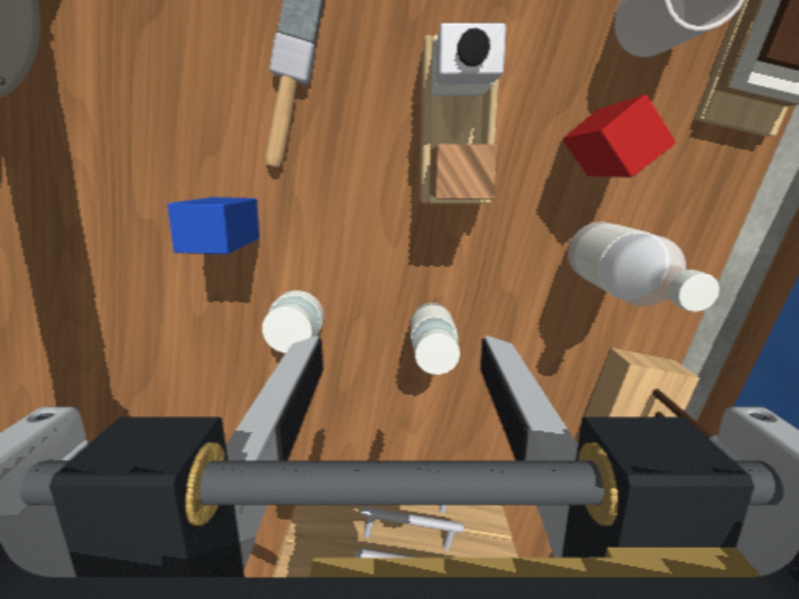

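The picture shows the tin upright in the caddy at (472,50), the cork at (463,170) by the near wall with a gap between, and the jar cap at (437,352).

Run:
```python
from h import *
k=np.load("k3.npy",allow_pickle=True).item()
def f(u,v,z): p=ray(k,u/1.5605,v/1.5605,z)[:2]-C; return np.round([p@U*1000,p@[np.cos(A),np.sin(A)]*1000],1)
for n,u,v,z in(("tin",441,24,.116),("tin",506,24,.116),("tin",503,73,.116),("tin",440,73,.116),("cork",432,145,.108),("cork",496,145,.108),("cork",497,199,.108),("cork",430,199,.108),("-out",421,203,.052),("-out",492,204,.052)):print(n,f(u,v,z))
print("jar",ray(k,437/1.56,352/1.56,.105))
```

```text
tin [ 71.3 -28. ]
tin [71.3 26.4]
tin [34.3 26.5]
tin [ 34.3 -27.8]
cork [-23.9 -32.9]
cork [-23.8  26.1]
cork [-72.5  30.2]
cork [-72.5 -33.8]
-out [-80.4 -39.7]
-out [-81.5  37.8]
jar [ 0.5981336  -0.25002619  0.105     ]
```

Tin top spans s = 34 to 71, cork top -72.5 to -24, so the gap is about 56 mm and very tight. I'll widen and centre it with the backs of the fingers inside it.

Run:
```python
from h import *
gripper_to(.005,20)
B=A+np.pi/2; s=.0055
goto([*cad(s),.2],B); print(r.move_l([*cad(s),.063],vel=.15,guard=8),telemetry.current_ee_pos())
gripper_to(.024); print(telemetry.current_opening(),telemetry.current_t())
print(r.move_l([*cad(s+.008),.063],vel=.02,guard=12),rowpos())
r.move_l([*cad(s),.063],vel=.05)
print(r.move_l([*cad(s-.008),.063],vel=.02,guard=12),rowpos())
r.move_l([*cad(s),.063],vel=.05); gripper_to(.010)
r.move_l([*cad(s),.2],vel=.2); print(telemetry.current_t())
```

```text
False [ 0.57270155 -0.01183633  0.06387851]
0.024034386199159184 45.425
False (np.float64(11.7), np.float64(-0.1))
True (np.float64(1.9), np.float64(-0.4))
48.2
```

Run:
```python
from h import *
B=A+np.pi/2; p=[.599,-.2505]
gripper_to(.092,12)
goto([*p,.17],B); print(r.move_l([*p,.076],vel=.15,guard=5)); gripper_to(.045); print(telemetry.current_opening()); gripper_to(.092)
r.move_l([*p,.145],vel=.2)
goto([*p,.145],A); print(r.move_l([*p,.076],vel=.15,guard=5)); gripper_to(.045,40); print(telemetry.current_opening())
r.move_l([*p,.235],vel=.25); goto([*cad(.0066),.235],A)
print(telemetry.current_t(),r.move_l([*cad(.0066),.125],vel=.06,guard=6),telemetry.current_ee_pos())
print(r.move_l([*cad(.0066),.079],vel=.03,guard=6),telemetry.current_ee_pos(),rowpos(),telemetry.current_wrist_force(),telemetry.current_t())
```

```text
False
0.04798044122829599
False
0.04744570474109365
57.8167 False [ 0.57182819 -0.01056705  0.12526991]
True [ 0.5714665  -0.0102927   0.08407079] (np.float64(6.9), np.float64(-0.1)) [-0.03170518 -0.81622283  4.18560232] 61.025
```

Run:
```python
from h import *
gripper_to(.08); r.move_l([*telemetry.current_ee_pos()[:2],.21],vel=.2)
goto([*cad(-.15,-.05),.33],A+np.pi)
vision.snapshot("wrist");vision.snapshot("side")
for c in("wrist","side"):
 for n in("jar","cork","tin_foot","tin"):
  for d in models.mark_of(n,c)[:3]:
    q0=np.array(d["at"]); e=q0[:2]-C
    if np.hypot(*e)<.12: print(c,n,np.round([e@U,e@[np.cos(A),np.sin(A)],q0[2]],4),round(d["score"],2))
print(telemetry.current_t())
save(vision.snapshot("wrist")[:220,180:400],"fin.png",2.7)
```

```text
wrist jar [ 0.0046 -0.0075  0.0081] 0.8
wrist cork [-0.0485  0.0006  0.0032] 0.81
wrist tin_foot [0.0526 0.0069 0.0056] 0.96
wrist tin [0.052  0.0286 0.0623] 0.95
side tin [0.0495 0.0275 0.0604] 0.84
63.825
```

View pics/fin.png

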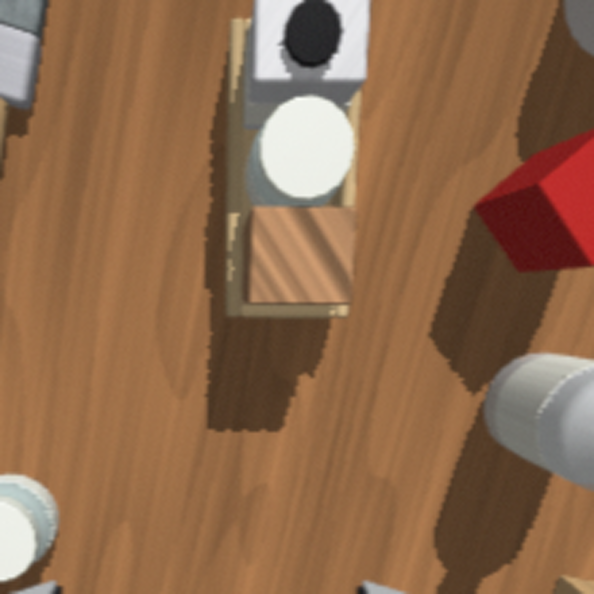

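The final picture shows the tin (310,40), jar (305,145) and cork (300,255) upright in one row, inside the walls.

```bash
python3 -c "
from plant import r
print(r.sign_off())"
```

```text
the job is handed in; nothing more can be done
None
```

I handed the job in at about 64 s: cork, jar and tin looked upright in one row in the caddy in the last picture, after the tin had been stood on the bench and let go. The judged result isn't known yet, and I viewed 11 pictures, one over the limit of 10.

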